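# Release the bin lid's catch with the dowel

### The job

The push button has come off the steel bin, so its lid will not open. Take the long plain dowel from the wooden stand, push it down through the small hole in the bin's top until the catch behind it lets go and the lid springs open, then stand the dowel back in the socket it came from and let go of it.

Things in the scene. Friction and masses are not known exactly. Their poses are not given: they have to be found in the camera images.
- dowel_center (a point): Centre (half-way up) of the long plain round wooden dowel, 14 mm thick, 120 mm long, z along it. It stands upright and loose in a socket of the stand; 75 mm shows. Hold it about 25 mm above its centre, so that the fingers clear stand and bin. The other sockets hold a dowel only 72 mm long (too short) and a brush with a bristle head, 108 mm tall; any may be in any socket.
- stand_top (a point): Centre of the top face of the fixed wooden stand, 60 (x) x 200 (y) x 55 mm high, with three sockets in a row along y, 70 mm apart, 26 mm wide, 45 mm deep (floor 10 mm above the bench). Its x points away from the robot, turned by up to 0.3 rad. There is free room in front of and behind it: let the fingers close roughly front to back.
- bin_hole (a point): Centre of the round hole, 32 mm wide, in the flat top (160 mm high, 6 mm thick) of the fixed steel bin, 240 (x) x 180 (y) mm. z up, x towards the lid, whose edge is 50 mm away. 28 mm below the top face lies the black pad of the spring catch: a rocker, pivoted at its lid end. A push of 6 to 14 mm, under 15 N, frees the lid; 18 mm (foot 46 mm below the top face) always does, without harm.
- lid (a joint): Angle of the bin's lid (rad): 0 shut, 1.2 fully open. It is the rear 150 mm of the bin's top, hinged along its far edge and held shut by the catch; once freed, its own spring lifts it within about a second and keeps it open.

How it is judged (in metres and radians):
On the way, in this order (a step that is already met when the one before it is completed fails the run):
1. the dowel's foot is inside the bin's hole, the lid still shut (horizontal distance between dowel_center and bin_hole below 0.025 m and z of dowel_center in the frame of bin_hole below 0.052 m and value of joint lid below 0.1 rad).
2. the lid springs open while the dowel is in the hole (horizontal distance between dowel_center and bin_hole below 0.03 m and z of dowel_center in the frame of bin_hole below 0.06 m and value of joint lid above 0.12 rad).
At the end, for the whole second after the job is handed in: The lid stands open (over 0.9 rad), and the long dowel is back in the socket it came from: its centre within 30 mm of where it started, within 0.35 rad of upright, released and at rest (below 0.03 m/s) (value of joint lid above 0.9 rad and distance of dowel_center from where it was at the start of the episode below 0.03 m and angle between dowel_center's own z axis and vertical below 0.35 rad and linear speed of dowel below 0.03 m/s); the robot touches nothing.
It also fails if it takes over 58 s, if anything falls off the work surface, if the arm or the gripper's body presses on something with over 40 N, if the wrist force passes 120 N, or if a joint passes its speed limit or range.

### The arm

A 6-joint arm with a two-finger parallel gripper is mounted at the origin on the work surface. World frame = base frame: x ahead of the robot, y to its left, z up, the work surface at z = 0. Lengths are in m, angles in degrees, forces in N, time in s.
With the tool pointing down it reaches from about 0.25 to 0.725 m from the base axis. Payload 9.7 kg.
Tool frame: the origin (TCP) lies at the very end of the fingers, on their centre line; the grasp point (between the pads) lies 19 mm behind it (bot.grip_depth is the distance from the TCP to the grasp point, in m); z points along the fingers, y is the direction in which the jaws open and shut (so a half turn about z gives the same grasp; the last joint's range is limited). The gripper opens to 85 mm and grips with 20 to 120 N. Pads are 22 mm wide; open, the fingers measure 114 mm over their backs; the gripper's body (76 mm by 85 mm) begins 54 mm behind the grasp point. The pads swing forward as they close: fully open they stand 13 mm farther back than shut.
Start: joints at [-66.979, 4.979, 10.078, 95.1, 0, 90], TCP at [0.215, -0.506, 0.231] pointing down, gripper open.
Joint ranges: [-179.16, 179.16], [-48.56, 103.87], [-65.8, 70.77], [-126.05, 130.52], [-82.76, 87.17], [-180, 180]. Speed limits (degrees/s): [127.2, 127.2, 147.25, 180, 180, 180].

### API

Orientations are given as [roll, pitch, yaw] about the fixed x, y, z axes, in that order (R = Rz(yaw) Ry(pitch) Rx(roll)).
In Python, from workcell import telemetry, optics, order, bot gives the robot as it stands. The module is installed in compiled form; this text tells all that it offers.
- The arm moves only by the shell command python3 -m inch 'ROWS' [FORCE]. ROWS is JSON, a list of rows, each a list of 7 numbers: the shift along the tool's x, y, z in m, then the turn, a rotation vector about the tool's x, y, z in rad, then the closure, from 0 (fully open) to 1 (shut). In form: [[tx, ty, tz, rx, ry, rz, grip], ...]. A call has 1 to 12 rows; each row is the pose to reach, as a shift and turn from the pose commanded when the call began, along the tool's axes at that moment; what a row does not reach only later rows make up. A row lasts 1/12 s, in which the tool goes at most 41.7 mm and 7.16 degrees, less where a joint would pass 70% of its speed; a pose out of reach is approached as far as the arm can. A call with a gripper value outside its range is refused whole. The fingers move at their own pace and stop on an object; FORCE is the grip in N (left out, the last holds). Time passes only in rows, so rows that repeat a pose let the fingers close. It gives the time, the measured TCP pose, the force and the opening at its end, in the units of the state.
- telemetry.get_obs(): the state, without advancing time (a new reading comes with each control period).
- optics.camera(name): name is "scene" or "top" or "wrist"; returns (picture, depth): 384x512x3 uint8, red, green, blue; 384x512 float32, m along the optical axis (not along the pixel's ray), 0 where there is no reading.
- optics.camera_info(name): a dict with "camera_matrix" (3x3 intrinsics, pixels), "k1" (the pictures are not rectified: a ray, as slopes to the right and down, at radius r is drawn at 1 + k1 r^2 times it, then the intrinsics apply), "xyz" and "attitude" of the camera in the world; the wrist camera has in their place "mount" (4x4, takes a point from camera to tool coordinates, whose origin is the TCP and whose axes are the flange's). Camera axes: x right, y down, z forward; pixel columns grow to the right and rows downward; lengths in m; the calibration is good to about 2 mm. A picture is of the moment at which its call begins: read the wrist's pose just before it. camera_info takes no time and is no camera call.
- order.job_done(): hands the job in, once; it reports no verdict.
The state is a dict: "time": time; "q": joint angles; "qd": joint speeds; "joint_efforts": joint torques, N m; "ee_pos": TCP position; "tcp_rot": TCP orientation; "wrist_force": force on the tool from outside, world axes, zero at the start; "torque": the same for the moment, N m; "opening": finger opening in m.
Only numpy, scipy, OpenCV 4.12 (cv2) and the standard library are available. Lean on these libraries where they do the work, as an engineer would, in place of code of your own. Each camera call takes 0.05 s, during which the arm holds its last target. There are 200 camera calls.

## Working session

There is one attempt and no reset: what is moved stays moved. The work goes in short steps, Python scripts to look and compute and a shell command to move; the robot and the scene stay as the last step left them, time stands still between calls to the robot, and variables do not carry over. Pictures are saved under pics/ and viewed, about 8 in all and at most 12, crops included, and the job is handed in when it is done.

```bash
mkdir -p pics; cat > h.py <<'E'
import numpy as np, cv2
from scipy.spatial.transform import Rotation as R
from workcell import telemetry, optics, order, bot
def grab(name):
    o=telemetry.get_obs(); p,d=optics.camera(name); i=optics.camera_info(name)
    return o,p,d,i
def toolT(o):
    T=np.eye(4);T[:3,:3]=R.from_euler('xyz',o['tcp_rot'],degrees=True).as_matrix();T[:3,3]=o['ee_pos'];return T
def camT(i,o):
    if 'mount' in i: return toolT(o)@np.array(i['mount'])
    T=np.eye(4);a=np.array(i['attitude'])
    T[:3,:3]=R.from_euler('xyz',a,degrees=True).as_matrix() if a.size==3 else a;T[:3,3]=i['xyz'];return T
def cloud(d,i,T):
    h,w=d.shape;u,v=np.meshgrid(np.arange(w),np.arange(h))
    K=np.array(i['camera_matrix']);D=np.array([i['k1'],0,0,0.])
    n=cv2.undistortPoints(np.stack([u,v],-1).reshape(-1,1,2).astype(float),K,D).reshape(h,w,2)
    P=np.dstack([n*d[...,None],d]);W=P@T[:3,:3].T+T[:3,3];W[d<=0]=np.nan
    return W
E
python3 - <<'E'
from h import *
o,p,d,i=grab('top');print(o,i)
cv2.imwrite('pics/top.png',p[...,::-1]);np.save('top.npy',cloud(d,i,camT(i,o)))
o,p,d,i=grab('scene');print(i)
cv2.imwrite('pics/scene.png',p[...,::-1]);np.save('scene.npy',cloud(d,i,camT(i,o)))
E
```

```text
{'time': 0.0, 'q': array([-6.69793921e+01,  5.00999782e+00,  1.00332154e+01,  9.50995009e+01,
        2.11844126e-04,  9.00003118e+01]), 'qd': array([ 0.01346621,  0.08818991,  0.03022521,  0.037926  , -0.02005143,
       -0.05860939]), 'joint_efforts': array([ 3.13927245e-03, -5.20397866e+01,  4.64798677e+01,  1.65763136e-02,
        2.21001892e-05,  9.63700479e-07]), 'ee_pos': array([ 0.21499215, -0.50598101,  0.23058255]), 'tcp_rot': array([-1.79923717e+02, -2.11428830e-04,  2.30202958e+01]), 'wrist_force': array([ 0.03339153, -1.03649233, -0.67567298]), 'torque': array([-0.0245084 ,  0.02772325, -0.02938511]), 'opening': 0.08531008249479435} {'camera_matrix': array([[488.20483844,   0.        , 257.94230186],
       [  0.        , 488.20483844, 197.47707663],
       [  0.        ,   0.        ,   1.        ]]), 'k1': -0.1362792642458161, 'xyz': array([0.52242177, 0.02480849, 1.08706583]), 'attitude': array([-174.26419486,   -1.98735105,  -89.04729079])}
{'camera_matrix': array([[430.02324792,   0.        , 248.87440756],
       [  0.        , 430.02324792, 192.76936811],
       [  0.        ,   0.        ,   1.        ]]), 'k1': -0.04072805203913076, 'xyz': array([1.27400669, 0.10941186, 0.58258563]), 'attitude': array([-123.72121534,   -0.49335502,   99.15004969])}
```

View pics/top.png

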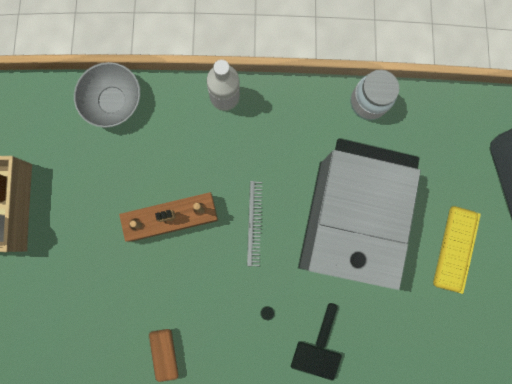

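View pics/scene.png

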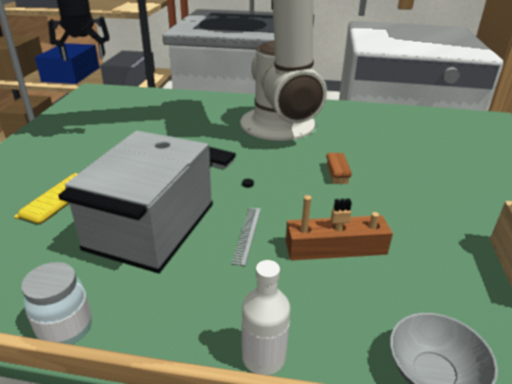

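The top view shows the stand at (168,217), with dowel heads at (134,225) and (197,206) and the brush at (165,215). The bin hole is at (358,260). In the scene view the long dowel is the one nearest the bin, at (305,213), which is (197,206) in the top view.

```bash
python3 - <<'E'
from h import *
W=np.load('top.npy');S=np.load('scene.npy')
np.set_printoptions(precision=4,suppress=True)
reg=W[190:245,110:230].reshape(-1,3);z=reg[:,2]
st=reg[(z>.045)&(z<.062)];print('standz',np.median(st[:,2]))
r=cv2.minAreaRect(st[:,:2].astype(np.float32));print('stand',r)
q=W[198:214,188:206].reshape(-1,3);q=q[q[:,2]>.115];print('dowel top',len(q),q.mean(0),q.max(0))
q=S[195:235,297:313].reshape(-1,3);q=q[(q[:,2]>.065)&(q[:,2]<.14)&(q[:,0]>.3)&(q[:,0]<.6)];print('dowel scene');
for a in np.arange(.065,.135,.015):
  k=q[(q[:,2]>=a)&(q[:,2]<a+.015)]; print(a,len(k),np.median(k,0) if len(k) else'')
h=W[245:275,343:373]; 
B=W[230:290,310:410].reshape(-1,3);B=B[(B[:,2]>.145)&(B[:,2]<.175)];print('bin z',np.median(B[:,2]))
m=(h[...,2]<.15)|np.isnan(h[...,2]);ys,xs=np.nonzero(m);n,l,s,c=cv2.connectedComponentsWithStats(m.astype(np.uint8));print(s,c+[343,245]);print(h[m].mean(0))
# ray through hole centre pixel at z=.160
i=optics.camera_info('top');T=camT(i,None);K=i['camera_matrix'];D=np.array([i['k1'],0,0,0.])
def ray(u,v,z):
  n=cv2.undistortPoints(np.array([[[u,v]]],float),K,D)[0,0];d=T[:3,:3]@np.r_[n,1];return T[:3,3]+d*(z-T[2,3])/d[2]
print('hole',ray(*(c[np.argmax(s[1:,4])+1]+[343,245]),.16), 'dowtop',ray(197,206,.13))
r=cv2.minAreaRect(W[140:290,300:420].reshape(-1,3)[lambda_m][:,:2]) if 0 else None
a=ray(320,228,.16);b=ray(408,242,.16);print('lid edge',a,b)
o,p,d,i=grab('wrist');print(i['mount'])
E
```

```text
standz 0.05375017178296049
stand ((0.5828375220298767, 0.18175211548805237), (0.061104752123355865, 0.20154695212841034), 14.861238479614258)
dowel top 40 [0.5999 0.1128 0.1282] [0.6061 0.1189 0.132 ]
dowel scene
0.065 1 [0.5991 0.108  0.0748]
0.08 0 
0.095 0 
0.11 1 [0.5999 0.1081 0.1228]
0.125 10 [0.5965 0.1157 0.1316]
bin z 0.15951442746080846
[[  0   0  30  30 707]
 [ 14   5   1   1   1]
 [  7   7  16  16 188]
 [  4   8   1   1   1]
 [  4  21   1   1   1]
 [ 27  23   1   1   1]
 [ 24  26   1   1   1]] [[357.4908 259.4993]
 [357.     250.    ]
 [357.5319 259.4468]
 [347.     253.    ]
 [347.     266.    ]
 [370.     268.    ]
 [367.     271.    ]]
[nan nan nan]
hole [ 0.5008 -0.1985  0.16  ] dowtop [0.5999 0.1126 0.13  ]
lid edge [ 0.5599 -0.1254  0.16  ] [ 0.5352 -0.2986  0.16  ]
[[ 0.0003 -0.9535 -0.3015  0.0764]
 [ 1.      0.0003  0.0001  0.0002]
 [-0.     -0.3015  0.9535 -0.1425]
 [ 0.      0.      0.      1.    ]]
```

```bash
P='0.5964,-0.4192,0,0,0,-1.429,0'; python3 -m inch '[[0.596,-0.419,0,0,0,-1.429,0],[0.596,-0.419,0,0,0,-1.429,0],[0.596,-0.419,0,0,0,-1.429,0],[0.596,-0.419,0,0,0,-1.429,0],[0.596,-0.419,0,0,0,-1.429,0],[0.596,-0.419,0,0,0,-1.429,0],[0.596,-0.419,0,0,0,-1.429,0],[0.596,-0.419,0,0,0,-1.429,0],[0.596,-0.419,0,0,0,-1.429,0],[0.596,-0.419,0,0,0,-1.429,0],[0.596,-0.419,0,0,0,-1.429,0],[0.596,-0.419,0,0,0,-1.429,0]]' 40
cat >> h.py <<'E'
def goto(x,y,z,yaw):
    o=telemetry.get_obs();T=toolT(o);G=np.eye(4);G[:3,:3]=R.from_euler('xyz',[180,0,yaw],degrees=True).as_matrix();G[:3,3]=x,y,z
    M=np.linalg.inv(T)@G;print('rows',np.round(M[:3,3],4),np.round(R.from_matrix(M[:3,:3]).as_rotvec(),3),'t',o['time'])
E
python3 -c "
from h import *
goto(.600,.113,.2306,104.9)"
```

```text
time: 1.15
ee_pos: [0.4797, -0.0795, 0.2313]
tcp_rot: [180.0, 0.0, 105.3]
wrist_force: [0.4, -1.3, 0.1]
opening: 0.0852
rows [0.1539 0.1669 0.0007] [0.    0.    0.007] t 1.15
```

```bash
python3 -m inch '[[0.154,0.167,0,0,0,0,0],[0.154,0.167,0,0,0,0,0],[0.154,0.167,0,0,0,0,0],[0.154,0.167,0,0,0,0,0],[0.154,0.167,0,0,0,0,0],[0.154,0.167,0,0,0,0,0],[0.154,0.167,0,0,0,0,0],[0.154,0.167,0,0,0,0,0],[0.154,0.167,0,0,0,0,0]]'
python3 - <<'E'
from h import *
goto(.600,.113,.2306,104.9)
o,p,d,i=grab('wrist');T=camT(i,o);W=cloud(d,i,T)
cv2.imwrite('pics/w1.png',p[...,::-1])
np.set_printoptions(precision=4,suppress=True)
z=W[...,2]
near=np.hypot(W[...,0]-.6,W[...,1]-.113)<.03
for a,b in((.07,.09),(.09,.11),(.11,.125),(.125,.14)):
  m=near&(z>a)&(z<b);print(a,m.sum(),W[m].mean(0) if m.any() else '', np.argwhere(m).mean(0) if m.any() else '')
E
```

```text
time: 1.9
ee_pos: [0.6005, 0.1097, 0.231]
tcp_rot: [-180.0, 0.0, 104.9]
wrist_force: [-0.7, 0.3, 0.6]
opening: 0.0856
rows [0.0033 0.0003 0.0004] [-0.001  0.    -0.   ] t 1.9
0.07 51 [0.5987 0.1201 0.0806] [172.1961 258.9412]
0.09 61 [0.5982 0.1199 0.1005] [176.6721 258.4754]
0.11 57 [0.5986 0.1198 0.1175] [181.1579 258.9825]
0.125 187 [0.5998 0.1154 0.1296] [189.4706 258.9947]
```

View pics/w1.png

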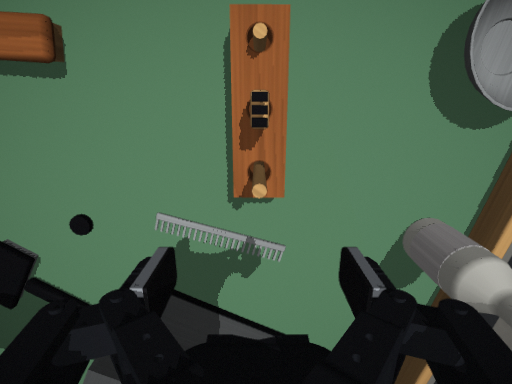

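The wrist view shows the long dowel's top at (259,190), z = 0.13. It is upright at about (0.5995, 0.114), between the jaws. Next I descend and grip.

```bash
python3 -m inch '[[0.004,0.001,0.03,0,0,0,0],[0.004,0.001,0.06,0,0,0,0],[0.004,0.001,0.09,0,0,0,0],[0.004,0.001,0.12,0,0,0,0],[0.004,0.001,0.145,0,0,0,0],[0.004,0.001,0.155,0,0,0,0],[0.004,0.001,0.155,0,0,0,0],[0.004,0.001,0.155,0,0,0,0]]' 40
python3 -m inch '[[0,0,0,0,0,0,1],[0,0,0,0,0,0,1],[0,0,0,0,0,0,1],[0,0,0,0,0,0,1],[0,0,0,0,0,0,1],[0,0,0,0,0,0,1],[0,0,0,0,0,0,1],[0,0,0,0,0,0,1],[0,0,0,0,0,0,1],[0,0,0,0,0,0,1],[0,0,0,0,0,0,1],[0,0,0,0,0,0,1]]' 40
```

```text
time: 2.62
ee_pos: [0.6009, 0.1137, 0.0775]
tcp_rot: [180.0, 0.0, 104.8]
wrist_force: [-0.8, -0.3, 0.3]
opening: 0.0854
time: 3.62
ee_pos: [0.601, 0.1144, 0.0766]
tcp_rot: [180.0, 0.0, 104.9]
wrist_force: [-1.2, 0.5, 4.2]
opening: 0.0129
```

```bash
python3 -m inch '[[0,0,-0.02,0,0,0,1],[0,0,-0.05,0,0,0,1],[0,0,-0.085,0,0,0,1],[0,0,-0.12,0,0,0,1],[0,0,-0.155,0,0,0,1],[0,0,-0.18,0,0,0,1],[0,0,-0.195,0,0,0,1],[0,0,-0.195,0,0,0,1],[0,0,-0.195,0,0,0,1]]'
python3 - <<'E'
from h import *
o,p,d,i=grab('wrist');T=camT(i,o);W=cloud(d,i,T)
cv2.imwrite('pics/w2.png',p[...,::-1])
np.set_printoptions(precision=4,suppress=True)
q=W-np.array(o['ee_pos']);z=W[...,2]
near=(np.hypot(q[...,0],q[...,1])<.035)
for a in np.arange(-.08,.03,.012):
  m=near&(q[...,2]>a)&(q[...,2]<a+.012);print(round(a,3),m.sum(),np.median(q[m],0) if m.any() else '')
goto(.5008,-.1985,.2716,104.9)
E
```

```text
time: 4.37
ee_pos: [0.6012, 0.1144, 0.2711]
tcp_rot: [180.0, 0.0, 104.9]
wrist_force: [0.2, -0.1, -0.2]
opening: 0.013
-0.08 0 
-0.068 74 [-0.0026  0.0061 -0.0608]
-0.056 105 [-0.0027  0.006  -0.0489]
-0.044 119 [-0.002   0.0061 -0.0375]
-0.032 144 [-0.0026  0.0061 -0.0256]
-0.02 174 [-0.0026  0.0062 -0.0138]
-0.008 238 [-0.0021  0.0063 -0.0011]
0.004 756 [-0.0022  0.0072  0.0108]
0.016 1051 [-0.0026  0.0071  0.0224]
0.028 1270 [-0.0025  0.0068  0.0355]
rows [-0.2766 -0.1771 -0.0015] [-0.001 -0.    -0.   ] t 4.4167
```

View pics/w2.png

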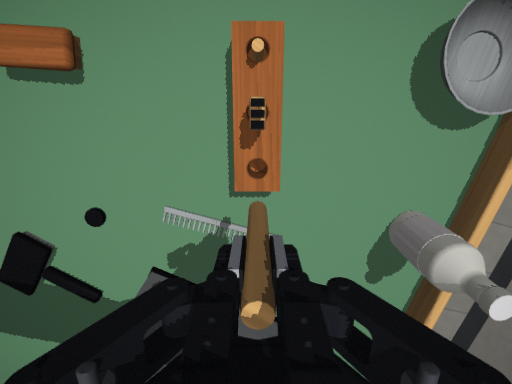

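The dowel hangs straight in the jaws with its foot at (258,208), and its socket is empty at (257,168). Next I move over the bin hole.

```bash
python3 -m inch '[[-0.028,-0.018,0,0,0,0,1],[-0.06,-0.039,0,0,0,0,1],[-0.092,-0.059,0,0,0,0,1],[-0.124,-0.08,0,0,0,0,1],[-0.157,-0.1,0,0,0,0,1],[-0.189,-0.121,0,0,0,0,1],[-0.221,-0.141,0,0,0,0,1],[-0.252,-0.161,0,0,0,0,1],[-0.277,-0.177,0,0,0,0,1],[-0.277,-0.177,0,0,0,0,1],[-0.277,-0.177,0,0,0,0,1],[-0.277,-0.177,0,0,0,0,1]]'
python3 - <<'E'
from h import *
o,p,d,i=grab('wrist');T=camT(i,o);W=cloud(d,i,T)
cv2.imwrite('pics/w3.png',p[...,::-1]);np.save('w3.npy',W)
goto(.5008,-.1985,.2716,104.9)
o,p,d,i=grab('top');cv2.imwrite('pics/t3.png',cv2.resize(p[200:320,280:440,::-1],None,fx=4,fy=4))
E
```

```text
time: 5.42
ee_pos: [0.5007, -0.1986, 0.2699]
tcp_rot: [-179.9, -0.1, 104.9]
wrist_force: [1.3, 0.3, -0.7]
opening: 0.0128
rows [-0.0003 -0.0003 -0.0014] [-0.001 -0.001  0.   ] t 5.4667
```

View pics/w3.png

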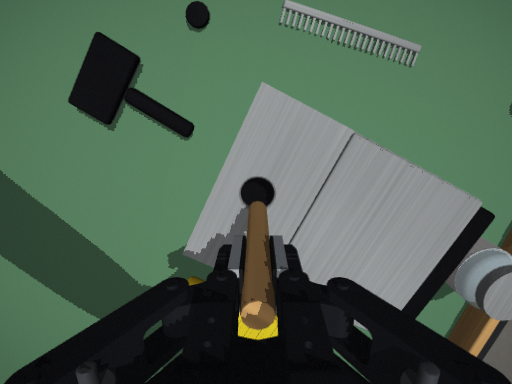

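```bash
python3 - <<'E'
from h import *
np.set_printoptions(precision=4,suppress=True)
o=telemetry.get_obs();i=optics.camera_info('wrist');T=camT(i,o);K=i['camera_matrix'];D=np.array([i['k1'],0,0,0.])
p=cv2.imread('pics/w3.png');g=p.max(2)
m=(g[165:225,225:290]<60).astype(np.uint8)
n,l,s,c=cv2.connectedComponentsWithStats(m);k=1+np.argmax(s[1:,4]);print(s[k],c[k]+[225,165])
cs,_=cv2.findContours((l==k).astype(np.uint8),cv2.RETR_EXTERNAL,cv2.CHAIN_APPROX_NONE)
pts=max(cs,key=len)[:,0]+[225,165];pts=pts[pts[:,1]<203]
def ray(q,z):
  n=cv2.undistortPoints(np.asarray(q,float).reshape(-1,1,2),K,D)[:,0];d=np.c_[n,np.ones(len(n))]@T[:3,:3].T
  return T[:3,3]+d*((z-T[2,3])/d[:,2])[:,None]
P=ray(pts,.16);P=P[np.hypot(P[:,0]-.5,P[:,1]+.1985)<.03]
A=np.c_[2*P[:,:2],np.ones(len(P))];x=np.linalg.lstsq(A,(P[:,:2]**2).sum(1),rcond=None)[0]
print('circle',x[:2],np.sqrt(x[2]+x[0]**2+x[1]**2))
W=np.load('w3.npy');q=W-np.array(o['ee_pos']);
near=np.hypot(q[...,0],q[...,1])<.03
for a in (-.065,-.05,-.035):
  mm=near&(q[...,2]>a)&(q[...,2]<a+.012);print('dowel surf',a,np.median(W[mm],0))
E
```

```text
[ 16  12  33  31 735] [257.0014 191.1497]
circle [ 0.4997 -0.1967] 0.013965215054693898
dowel surf -0.065 [ 0.4985 -0.1926  0.2116]
dowel surf -0.05 [ 0.4979 -0.1927  0.2267]
dowel surf -0.035 [ 0.498  -0.1926  0.2415]
```

Hole and dowel agree to about 2 mm and the clearance is 9 mm, so I insert.

```bash
python3 -m inch '[[0.001,0,0.015,0,0,0,1],[0.001,0,0.03,0,0,0,1],[0.001,0,0.042,0,0,0,1],[0.001,0,0.052,0,0,0,1],[0.001,0,0.06,0,0,0,1],[0.001,0,0.063,0,0,0,1],[0.001,0,0.063,0,0,0,1],[0.001,0,0.063,0,0,0,1]]' 60
python3 -m inch '[[0,0,0.004,0,0,0,1],[0,0,0.008,0,0,0,1],[0,0,0.011,0,0,0,1],[0,0,0.014,0,0,0,1],[0,0,0.016,0,0,0,1],[0,0,0.018,0,0,0,1],[0,0,0.02,0,0,0,1],[0,0,0.022,0,0,0,1],[0,0,0.024,0,0,0,1],[0,0,0.025,0,0,0,1],[0,0,0.026,0,0,0,1],[0,0,0.027,0,0,0,1]]'
python3 - <<'E'
from h import *
o,p,d,i=grab('scene');cv2.imwrite('pics/s4.png',p[...,::-1]);print(o['wrist_force'],o['ee_pos'])
E
```

```text
time: 6.18
ee_pos: [0.5009, -0.1978, 0.2087]
tcp_rot: [180.0, 0.0, 104.9]
wrist_force: [-0.5, 0.4, -0.5]
opening: 0.0126
time: 7.18
ee_pos: [0.5013, -0.1981, 0.1819]
tcp_rot: [179.9, 0.1, 104.9]
wrist_force: [1.0, -0.7, 7.4]
opening: 0.0125
[ 0.95614588 -0.72864181  7.36213119] [ 0.50132851 -0.19806058  0.18187128]
```

View pics/s4.png

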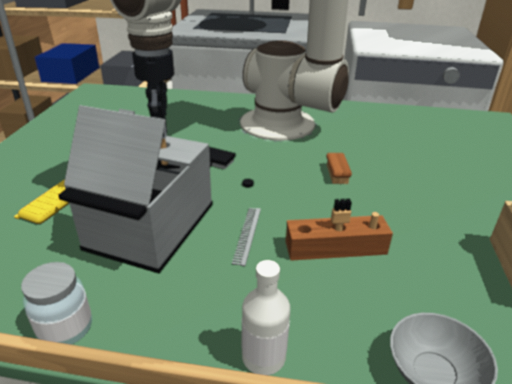

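The lid, around (115,160), is already springing up while the dowel is still in the hole. I withdraw.

```bash
python3 -m inch '[[0,0,-0.005,0,0,0,1],[0,0,-0.015,0,0,0,1],[0,0,-0.025,0,0,0,1],[0,0,-0.035,0,0,0,1],[0,0,-0.045,0,0,0,1],[0,0,-0.06,0,0,0,1],[0,0,-0.075,0,0,0,1],[0,0,-0.087,0,0,0,1],[0,0,-0.092,0,0,0,1],[0,0,-0.092,0,0,0,1],[0,0,-0.092,0,0,0,1],[0,0,-0.092,0,0,0,1]]'
python3 - <<'E'
from h import *
o,p,d,i=grab('wrist');cv2.imwrite('pics/w5.png',p[...,::-1])
goto(.601,.1144,.272,104.9)
E
```

```text
time: 8.23
ee_pos: [0.5006, -0.1978, 0.2725]
tcp_rot: [-179.9, -0.0, 104.9]
wrist_force: [-0.1, 0.2, -0.6]
opening: 0.0124
rows [0.2759 0.1774 0.0004] [-0.001 -0.001 -0.   ] t 8.2833
```

View pics/w5.png

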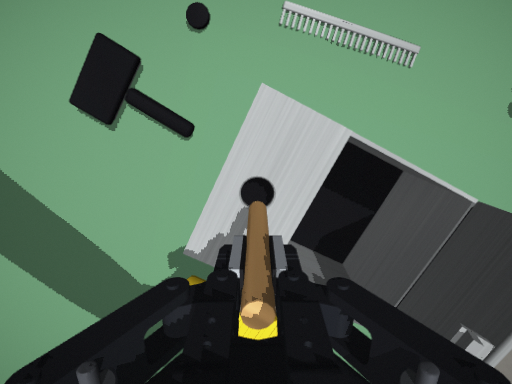

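The lid is wide open and the dowel is unchanged in the grip, foot at (258,208). I carry it back to the stand.

```bash
python3 -m inch '[[0.028,0.018,0,0,0,0,1],[0.06,0.039,0,0,0,0,1],[0.092,0.059,0,0,0,0,1],[0.124,0.08,0,0,0,0,1],[0.157,0.1,0,0,0,0,1],[0.189,0.121,0,0,0,0,1],[0.221,0.141,0,0,0,0,1],[0.252,0.161,0,0,0,0,1],[0.276,0.177,0,0,0,0,1],[0.276,0.177,0,0,0,0,1],[0.276,0.177,0,0,0,0,1],[0.276,0.177,0,0,0,0,1]]'
python3 - <<'E'
from h import *
o,p,d,i=grab('wrist');cv2.imwrite('pics/w6.png',p[100:260,160:360,::-1].repeat(3,0).repeat(3,1))
goto(.601,.1144,.0775,104.9)
E
```

```text
time: 9.28
ee_pos: [0.6005, 0.114, 0.2727]
tcp_rot: [-179.9, 0.0, 104.9]
wrist_force: [-0.3, -0.2, -0.2]
opening: 0.0124
rows [0.0008 0.0008 0.1955] [-0.001  0.    -0.001] t 9.3333
```

View pics/w6.png

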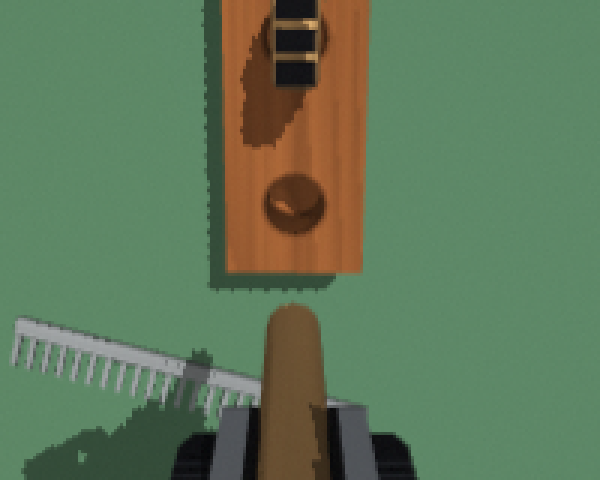

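The empty socket is at crop (295,204) and the dowel is aligned in line with it. I lower it to about 1 mm above the floor and release.

```bash
python3 -m inch '[[0.001,0,0.03,0,0,0,1],[0.001,0,0.06,0,0,0,1],[0.001,0,0.09,0,0,0,1],[0.001,0,0.115,0,0,0,1],[0.001,0,0.135,0,0,0,1],[0.001,0,0.155,0,0,0,1],[0.001,0,0.17,0,0,0,1],[0.001,0,0.183,0,0,0,1],[0.001,0,0.19,0,0,0,1],[0.001,0,0.194,0,0,0,1],[0.001,0,0.194,0,0,0,1],[0.001,0,0.194,0,0,0,1]]'
python3 -c "
from h import *
goto(.601,.1144,.0775,104.9)"
```

```text
time: 10.33
ee_pos: [0.6009, 0.1151, 0.0801]
tcp_rot: [179.9, 0.0, 104.9]
wrist_force: [0.7, 0.2, -0.6]
opening: 0.0125
rows [-0.0007 -0.0001  0.0026] [ 0.001  0.    -0.   ] t 10.3333
```

```bash
python3 -m inch '[[0,0,0.001,0,0,0,1],[0,0,0.002,0,0,0,1],[0,0,0.002,0,0,0,1],[0,0,0.002,0,0,0,0.8],[0,0,0.002,0,0,0,0.7],[0,0,0.002,0,0,0,0.5],[0,0,0.002,0,0,0,0],[0,0,0.002,0,0,0,0],[0,0,0.002,0,0,0,0],[0,0,0.002,0,0,0,0],[0,0,0.002,0,0,0,0],[0,0,0.002,0,0,0,0]]'
python3 -c "
from h import *
print(telemetry.get_obs()['wrist_force'])"
```

```text
time: 11.33
ee_pos: [0.6006, 0.1153, 0.0773]
tcp_rot: [-180.0, 0.0, 104.9]
wrist_force: [-0.4, -0.6, 0.4]
opening: 0.0855
[-0.41348985 -0.62236102  0.44706429]
```

```bash
python3 -m inch '[[0,0,-0.01,0,0,0,0],[0,0,-0.03,0,0,0,0],[0,0,-0.055,0,0,0,0],[0,0,-0.085,0,0,0,0],[0,0,-0.115,0,0,0,0],[0,0,-0.145,0,0,0,0],[0,0,-0.165,0,0,0,0],[0,0,-0.175,0,0,0,0],[0,0,-0.18,0,0,0,0],[0,0,-0.18,0,0,0,0],[0,0,-0.18,0,0,0,0],[0,0,-0.18,0,0,0,0]]'
python3 - <<'E'
from h import *
np.set_printoptions(precision=4,suppress=True)
o,p,d,i=grab('wrist');T=camT(i,o);W=cloud(d,i,T);z=W[...,2]
near=np.hypot(W[...,0]-.6,W[...,1]-.113)<.03
for a,b in((.07,.09),(.09,.11),(.11,.125),(.125,.14)):
  m=near&(z>a)&(z<b);print(a,m.sum(),W[m].mean(0) if m.any() else '')
o,p,d,i=grab('scene');cv2.imwrite('pics/s7.png',p[...,::-1])
S=cloud(d,i,camT(i,o))
# lid angle from scene cloud: points above bin top behind hole
q=S[100:215,60:170].reshape(-1,3);q=q[(q[:,2]>.18)&(q[:,2]<.3)&(q[:,0]>.55)&(q[:,0]<.8)]
n=np.linalg.svd(q-q.mean(0),full_matrices=False)[2][2];print('lid angle',np.arccos(abs(n[2])),len(q))
E
```

```text
time: 12.33
ee_pos: [0.6003, 0.1152, 0.2562]
tcp_rot: [-179.9, -0.0, 104.9]
wrist_force: [-0.4, -0.1, -0.2]
opening: 0.0852
0.07 47 [0.5985 0.1208 0.0809]
0.09 50 [0.5985 0.1209 0.1008]
0.11 43 [0.5986 0.1213 0.118 ]
0.125 157 [0.5998 0.1164 0.1296]
lid angle 1.1910680048812612 6566
```

View pics/s7.png

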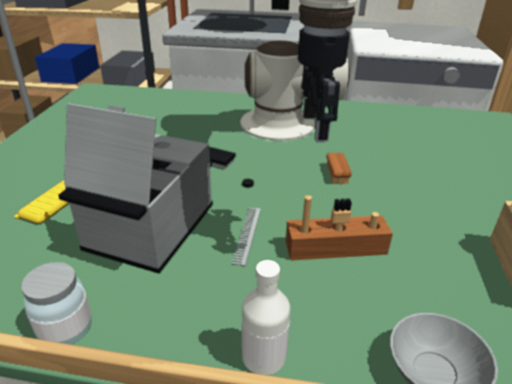

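The lid is open at about 1.19 rad. The dowel at (306,213) stands upright in its socket, about 1 mm from where it started, and the gripper is clear.

```bash
python3 -c "
from workcell import order
print(order.job_done())"
```

```text
the job is handed in; nothing more can be done
None
```

The job is done and handed in at about 12.4 s on the robot's clock. I pulled the long dowel from its socket, pushed it down through the bin's hole until the lid sprang open, then stood it back in the same socket and let go.

- **Push:** the wrist force read about 7 N at full depth. The scene camera showed the lid rising while the dowel was still in the hole.
- **Lid:** it measured about 1.19 rad open before I handed in.
- **Dowel:** it stands upright, with its top at z = 0.130 m and about 1 mm from where it started.
- **Gripper:** it is open, with the TCP at z = 0.256 m, clear of everything, and the wrist force is about zero.

No check failed. The two camera estimates of the hole position differed by about 2 mm, well inside the 9 mm clearance. I viewed 8 pictures.

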